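# Damp check on a plywood toy crate

## Robot

A 6-joint arm with a two-finger parallel gripper is mounted at the origin on the work surface. World frame = base frame: x ahead of the robot, y to its left, z up, the work surface at z = 0. Lengths are in m, angles in rad, forces in N, time in s.
With the tool pointing down it reaches from about 0.35 to 0.975 m from the base axis. Payload 17.4 kg.
Tool frame: the origin (TCP) lies between the finger pads; the fingertips stand 8 mm ahead of it and the grasp point (between the pads) lies 11 mm behind it (ctrl.nose_length is the distance from the TCP to the fingertips, in m); z points along the fingers, y is the line along which they close (so a half turn about z gives the same grasp; the last joint's range is limited). The gripper opens to 85 mm and grips with 20 to 120 N. Pads are 22 mm wide; open, the fingers measure 114 mm over their backs; the gripper's body (76 mm by 85 mm) begins 54 mm behind the grasp point. The pads swing forward as they close: fully open they stand 13 mm farther back than shut.
Start: joints at [-1.248, 0.116, 1.442, -0, 1.584, -0.038], TCP at [0.238, -0.632, 0.239] pointing down, gripper open.
Joint ranges: [-2.83, 2.83], [-0.83, 2.19], [0.07, 2.5], [-1.14, 4.28], [0.01, 3], [-2.97, 2.97]. Speed limits (rad/s): [1.89, 1.89, 2.22, 3.14, 3.14, 3.14].

## Interface

Orientations are given as a unit quaternion [x, y, z, w].
In Python, from cell import ctrl, capture, camera_params, ticket gives the robot as it stands.
- The arm moves only by the tool servo_tool, never from a script. Its argument "steps" is a list of rows, each an object of numbers: "rx", "ry", "rz": the turn, a rotation vector about the tool's x, y, z in degrees; "x", "y", "z": the shift along the tool's x, y, z in mm; "gripper": the finger opening in mm, from 0 to 85.4. A call has 1 to 8 rows; each row shifts and turns the commanded pose from where the row before left it, along the tool's axes as they then stand; what a row does not reach is not made up. A row lasts 1/8 s, in which the tool goes at most 62.5 mm and 10.7 degrees, less where a joint would pass 70% of its speed; a pose out of reach is approached as far as the arm can. A call with a gripper value outside its range is refused whole. The fingers move at their own pace and stop on an object; the grip force is fixed at half the most. Time passes only in rows, so rows that do not move let the fingers close. It gives the time, the measured TCP pose, the force, the opening and the grip force at its end, in the units of the state.
- ctrl.sense(): the state, without advancing time (a new reading comes with each control period).
- capture(name): name is "side" or "top"; returns (picture, depth): 400x640x3 uint8, red, green, blue; 400x640 float32, m along the optical axis (not along the pixel's ray), 0 where there is no reading.
- camera_params(name): a dict with "fx", "fy", "cx", "cy" (pixels), "camera_from_world" (4x4, takes a point from world to camera coordinates). Camera axes: x right, y up, looking along -z (the intrinsics and any distortion apply to the point x, -y, -z); pixel columns grow to the right and rows downward; lengths in m; the calibration is good to about 2 mm. A picture is of the moment at which its call begins. camera_params takes no time and is no camera call.
- ticket.finish_job(): hands the job in; it is judged then, once.
The state is a dict: "clock": time; "joint_pos": joint angles; "qd": joint speeds; "joint_torque": joint torques, N m; "tcp_pos": TCP position; "eef_rot": TCP orientation; "contact_force": force on the tool from outside, world axes, zero at the start; "wrist_torque": the same for the moment, N m; "finger_gap": finger opening in m; "gripper_force": force on a finger pad.
Only numpy, scipy, OpenCV 4.12 (cv2) and the standard library are available. Lean on these libraries where they do the work, as an engineer would, in place of code of your own. Each camera call takes 0.05 s, during which the arm holds its last target. There are 200 camera calls.

## Task

Check the plywood crate for damp: take the probe from its stand and, with its tip, press the moisture reader's small recessed button right down to zero it, holding it a moment. Then set the tip inside the ring mark (not the square one) on the crate's sloping lid with the probe square to the lid, and press gently until the sprung tip is about half way in. Finish while still holding the probe there in the gripper, with nothing but the tip touching the crate, and leave the jar, bowl and ball where they are.

Things in the scene. Friction and masses are not known exactly. Their poses are not given: they have to be found in the camera images.
- probe: Probe, 100 g, loose, upright in the stand, tip down. Origin on its axis at the collar's underside; z from tip to handle. Black round collar 34 mm wide, z 0 to 6 mm; grey square handle 22 x 22 mm, z 6 to 76 mm, faces square to its x and y; steel sleeve 12 mm wide down to z -45 mm; then the sprung tip, 7 mm wide, round end, to z -65 mm.
- tip_end (a point): The very end of the probe's sprung tip, on the probe's axis, 65 mm below the probe's origin when the tip is fully out; it moves up with the tip.
- tip (a joint): How far the sprung tip is pushed into the probe: 0 fully out, 0.010 m fully in; spring 600 N/m without preload (half way in, 5 mm, takes 3 N).
- stand: Brown wooden block 70 x 70 mm, 75 mm high, fixed, with an upright through hole 18 mm wide in the middle; the probe's sleeve and tip hang in the hole and its collar rests on the top. Origin at the centre of the underside, z up.
- reader: Moisture reader, a flat grey box 110 (x) x 80 (y) x 36 mm high, fixed, with a dark rectangular screen on top in its +x half and the recessed button in its -x half. Origin at the centre of the underside, z up.
- button_mouth (a point): Centre of the mouth of the reader's button recess, flush with the reader's top, 30 mm from its centre towards its -x end. The round recess is 18 mm wide and the button's top lies 5 mm below the mouth.
- button (a joint): How far the reader's button is pressed: 0 up, 0.005 m right down; its spring takes about 0.4 N to start and 2.4 N right down and brings it back up.
- crate: Small plywood crate 180 (x) x 280 (y) mm, fixed, with a flat closed lid 200 x 290 mm that slopes 20 degrees: low along the -x edge (about 80 mm high), high along the +x edge (about 150 mm); the lid's top is 115 mm high at the middle. Origin at the centre of the underside, z up.
- spot: The ring mark on the lid: a flat dark ring, 36 mm outside and 24 mm inside diameter. Origin at its centre on the lid's top face; z is the lid's outward normal (20 degrees from vertical, leaning to the crate's -x side). It lies half way up the slope, in the left or the right half of the lid.
- square_mark: A flat dark square outline, 36 mm outside and 24 mm inside, on the lid's other half, the place of an earlier check; not to be used. Origin at its centre on the lid, z the lid's normal.
- jar: Green ceramic jar 88 mm wide, 122 mm high with its cork-style stopper, loose; leave alone. Origin at the centre of the underside.
- bowl: Steel bowl of jacks, 96 mm wide, 40 mm high, loose; leave alone. Origin at the centre of the underside.
- ball: Orange silicone ball 60 mm across on a rubber foot, 62 mm high, loose; leave alone. Origin at the centre of the underside.
There are look-alikes about, which are no part of the job. Leave any orange look-alike of the probe alone.

How it is judged:
By the outcome, as a careful person would: the job done as asked, in the order asked, and still so for the second after the job is handed in, while the arm keeps its last pose, push and grip.
It also fails if it takes over 46 s, if anything falls off the work surface, if the arm or the gripper's body presses on something with over 40 N, if the wrist force passes 120 N, or if a joint passes its speed limit or range.

## Working session

There is one attempt and no reset: what is moved stays moved. The work goes in short steps, Python scripts to look and compute and a tool call to move; the robot and the scene stay as the last step left them, time stands still between calls to the robot, and variables do not carry over. Pictures are saved under pics/ and viewed, at most 10 in all, crops included, and the job is handed in when it is done.

Besides the shell and the picture viewer there is one more tool, called after "Call:" by a JSON object that holds its "method" and its "body". servo_tool: Moves the arm, as the interface text tells. Its arguments: {"type":"object","properties":{"steps":{"type":"array","items":{"type":"object","properties":{"rx":{"type":"number"},"ry":{"type":"number"},"rz":{"type":"number"},"x":{"type":"number"},"y":{"type":"number"},"z":{"type":"number"},"gripper":{"type":"number"}}}}},"required":["steps"]}

```bash
mkdir -p pics; ls
python3 - <<'E'
from cell import ctrl,capture,camera_params
import cv2,numpy as np
s=ctrl.sense();print(s['clock'],s['tcp_pos'],s['eef_rot'],ctrl.nose_length)
for n in('side','top'):
    p,d=capture(n);cv2.imwrite(f'pics/{n}0.png',p[:,:,::-1]);np.savez(f'pics/{n}0.npz',p=p,d=d)
    c=camera_params(n);print(n,{k:(np.round(v,3).tolist() if not isinstance(v,str) else v) for k,v in c.items()})
E
```

```text
pics
0.0 [ 0.23822411 -0.63137095  0.23855322] [ 9.83773587e-01  1.79413463e-01 -7.34748883e-05 -5.77208431e-04] 0.008
side {'fx': 417.125, 'fy': 417.125, 'cx': 310.265, 'cy': 200.559, 'camera_from_world': [[-0.823, -0.569, -0.002, 0.458], [0.297, -0.433, 0.851, -0.262], [-0.485, 0.7, 0.525, -0.845], [0.0, 0.0, 0.0, 1.0]]}
top {'fx': 513.277, 'fy': 513.277, 'cx': 315.625, 'cy': 197.484, 'camera_from_world': [[0.007, -1.0, -0.026, 0.009], [0.99, 0.003, 0.138, -0.58], [-0.138, -0.027, 0.99, -1.314], [0.0, 0.0, 0.0, 1.0]]}
```

View pics/top0.png

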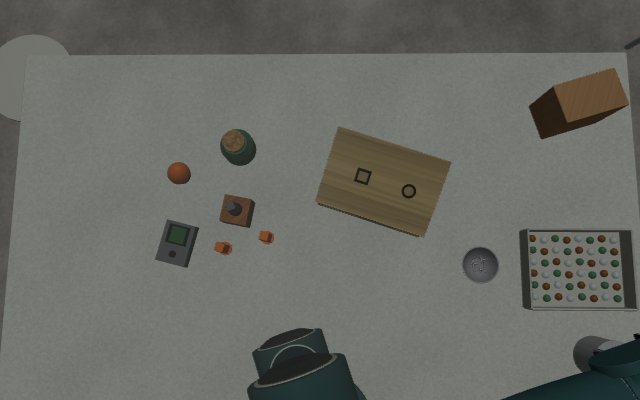

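View pics/side0.png

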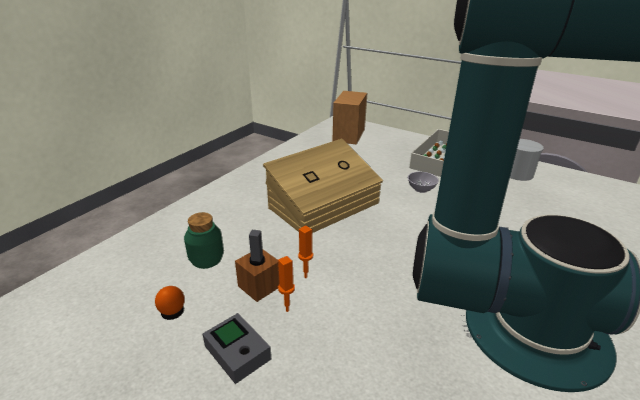

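Grey-handled probe candidates: the grey one in the stand at top (237,208) / side (256,247), and the orange look-alikes at top (223,248) and (266,237), side (286,282) and (306,250). I choose the grey one in the stand. The ring is at top (409,191) / side (343,165), the square at top (363,176), and the button at top (172,254) / side (244,350).

```bash
cat > h.py <<'E'
import numpy as np,cv2
from cell import camera_params
def cam(n):
    c=camera_params(n);return c,np.linalg.inv(np.array(c['camera_from_world']))
def pts(n,u,v,d):
    c,W=cam(n);u,v,d=map(np.asarray,(u,v,d))
    P=np.stack([(u-c['cx'])/c['fx']*d,-(v-c['cy'])/c['fy']*d,-d,np.ones_like(d)],-1);return (P@W.T)[...,:3]
def cloud(n,d):
    v,u=np.mgrid[:d.shape[0],:d.shape[1]];return pts(n,u,v,d.astype(float))
def ray(n,uv):
    _,W=cam(n);o=W[:3,3];e=pts(n,uv[0],uv[1],1.0)-o;return o,e/np.linalg.norm(e)
def tri(a,b):
    (o1,d1),(o2,d2)=ray('top',a),ray('side',b)
    t=np.linalg.lstsq(np.stack([d1,-d2],1),o2-o1,rcond=None)[0];p,q=o1+t[0]*d1,o2+t[1]*d2
    return (p+q)/2,np.linalg.norm(p-q)
E
python3 - <<'E'
from h import *
np.set_printoptions(precision=4,suppress=True)
D={n:np.load(f'pics/{n}0.npz') for n in('top','side')}
def dark(n,box,thr):
    x0,y0,x1,y1=box;g=cv2.cvtColor(D[n]['p'],cv2.COLOR_RGB2GRAY)[y0:y1,x0:x1]
    m=(g<thr).astype(np.uint8);k,l,s,c=cv2.connectedComponentsWithStats(m)
    i=1+np.argmax(s[1:,4]);cn=cv2.findContours((l==i).astype(np.uint8),cv2.RETR_EXTERNAL,cv2.CHAIN_APPROX_NONE)[0][0]
    e=cv2.fitEllipse(cn);print(n,'ell',np.array(e[0])+[x0,y0],e[1],s[i]);return np.array(e[0])+[x0,y0]
C={n:cloud(n,D[n]['d']) for n in D}
for nm,bt,bs,tt,ts in(('ring',(398,180,420,202),(334,157,354,173),60,60),('button',(164,247,180,261),(236,344,253,357),50,45)):
    a=dark('top',bt,tt);b=dark('side',bs,ts);p,e=tri(a,b);print(nm,'tri',p,e)
    for n,q in(('top',a),('side',b)):
        u,v=np.round(q).astype(int);print(' depth',n,C[n][v,u])
# lid plane
for n,box in(('top',(335,150,430,215)),('side',(290,155,365,185))):
    x0,y0,x1,y1=box;P=C[n][y0:y1,x0:x1].reshape(-1,3);P=P[(P[:,2]>.07)&(P[:,2]<.16)]
    A=np.c_[P[:,:2],np.ones(len(P))]
    for _ in range(4):
        k=np.linalg.lstsq(A,P[:,2],rcond=None)[0];r=abs(A@k-P[:,2]);A,P=A[r<.004],P[r<.004]
    nn=np.array([-k[0],-k[1],1]);nn/=np.linalg.norm(nn);print('lid',n,k,'n',nn,'tilt',np.degrees(np.arccos(nn[2])),len(P))
# probe handle from side cloud
for n,box in(('side',(246,225,268,262)),('top',(222,195,250,220))):
    x0,y0,x1,y1=box;P=C[n][y0:y1,x0:x1];c=D[n]['p'][y0:y1,x0:x1].astype(int)
    m=(c.max(-1)-c.min(-1)<25)&(P[...,2]>.09)&(P[...,2]<.17)
    Q=P[m];print(n,len(Q),'z',Q[:,2].min(),Q[:,2].max(),'ext',Q.min(0),Q.max(0))
    print(cv2.minAreaRect((Q[(Q[:,2]<.145 if n=='side' else Q[:,2]>.14)][:,:2]*1000).astype(np.float32)))
    T=Q[Q[:,2]>Q[:,2].max()-.006];print('top face',len(T),T.mean(0))
im=[cv2.resize(D['top']['p'][190:275,150:285],None,fx=5,fy=5,interpolation=2)[:,:,::-1],cv2.resize(D['side']['p'][220:300,235:320],None,fx=5,fy=5,interpolation=2)[:,:,::-1]]
o=np.zeros((425,1100,3),np.uint8);o[:425,:675]=im[0];o[:400,675:]=im[1];cv2.imwrite('pics/crop.png',cv2.resize(o,(800,309)))
E
```

```text
top ell [408.4017 190.8766] (13.583613395690918, 13.6748685836792) [ 3  4 15 15 97]
side ell [343.1788 164.5571] (6.854817867279053, 10.56138801574707) [ 4  4 11  8 32]
ring tri [ 0.5886 -0.2195  0.1146] 0.0030820367790088217
 depth top [ 0.5865 -0.2188  0.1171]
 depth side [ 0.5898 -0.2177  0.1137]
top ell [171.9743 253.5825] (5.970320224761963, 6.414499759674072) [ 5  4  7  7 38]
side ell [243.9733 350.5798] (6.121044635772705, 8.853475570678711) [ 4  4  9  7 52]
button tri [0.4321 0.3907 0.0326] 0.0026783828292338383
 depth top [0.43   0.39   0.0317]
 depth side [0.4335 0.3912 0.0313]
lid top [ 0.3448 -0.1127 -0.1118] n [-0.3241  0.1059  0.9401] tilt 19.938998332159713 5215
lid side [ 0.3433 -0.1103 -0.112 ] n [-0.3229  0.1038  0.9407] tilt 19.82880246024196 2188
side 342 z 0.09039065367383536 0.15226161951846195 ext [0.5313 0.2058 0.0904] [0.5599 0.2343 0.1523]
((539.6891479492188, 222.8873748779297), (29.450599670410156, 17.831562042236328), 63.549659729003906)
top face 79 [0.5441 0.2218 0.1502]
top 137 z 0.09097463623312851 0.1565628205957572 ext [0.5308 0.204  0.091 ] [0.5579 0.2294 0.1566]
((544.2874145507812, 218.39988708496094), (22.54241371154785, 23.10765838623047), 24.665618896484375)
top face 50 [0.5439 0.2174 0.1527]
```

View pics/crop.png

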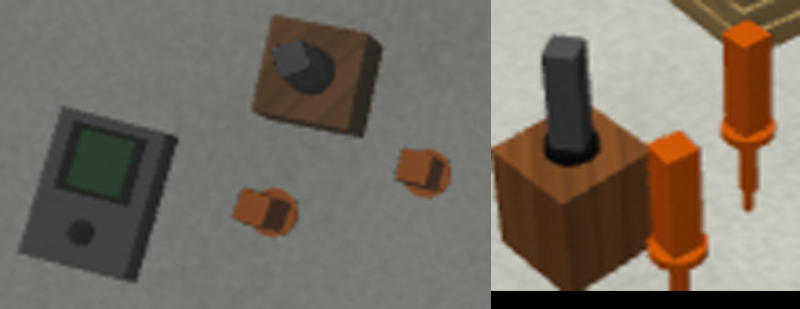

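The crop confirms it: the grey square handle stands in the brown block, and the orange ones stand free about 100 mm away. The recess is at crop (80,232). Handle edges lie at about 25° in world.

```bash
cat >> h.py <<'E'
from scipy.spatial.transform import Rotation as Ro
def go(p,R=None,s=None):
    from cell import ctrl
    s=s or ctrl.sense();R0=Ro.from_quat(s['eef_rot']);R=R or R0
    print('t',round(s['clock'],2),'tool shift mm',np.round(R0.inv().apply(np.array(p)-s['tcp_pos'])*1000,1),'turn deg',np.round((R0.inv()*R).as_rotvec(degrees=True),2),'F',np.round(s['contact_force'],2))
def down(yaw): # tool x at world yaw (deg), z down
    return Ro.from_euler('z',yaw,degrees=True)*Ro.from_euler('x',180,degrees=True)
E
python3 -c "
from h import *
go([.544,.2195,.239],down(25))"
```

```text
t 0.1 tool shift mm [ 5.865e+02 -6.882e+02  4.000e-01] turn deg [-0.06 -0.   -4.33] F [-0.37 -0.52 -0.84]
```

Call:
{"method": "servo_tool", "body": {"steps": [{"x": 36.6, "y": -43}, {"x": 36.6, "y": -43}, {"x": 36.6, "y": -43}, {"x": 36.6, "y": -43}, {"x": 36.6, "y": -43}, {"x": 36.6, "y": -43}, {"x": 36.6, "y": -43}, {"x": 36.6, "y": -43}]}}

```text
$.steps[0]: bad value
```

Call:
{"method": "servo_tool", "body": {"steps": [{"x": 36.6, "y": -43}, {"x": 36.6, "y": -43}, {"x": 36.6, "y": -43}, {"x": 36.6, "y": -43}, {"x": 36.6, "y": -43}, {"x": 36.6, "y": -43}, {"x": 36.6, "y": -43}, {"rz": -4.3}]}}

```text
$.steps[0]: bad value
```

```bash
python3 -c "
from h import *
go([.544,.2195,.107],down(25))"
```

```text
t 0.1 tool shift mm [ 586.5 -688.   132.4] turn deg [-0.06 -0.   -4.33] F [-0.37 -0.52 -0.84]
```

Call:
{"method": "servo_tool", "body": {"steps": [{"x": 36, "y": -43, "z": 0, "rx": 0, "ry": 0, "rz": 0, "gripper": 85}]}}

```text
clock: 0.22
tcp_pos: [0.2561, -0.5794, 0.2376]
eef_rot: [0.984, 0.178, -0.0, -0.001]
contact_force: [1.5, 0.2, 0.5]
finger_gap: 0.0847
gripper_force: 0.0
```

Call:
{"method": "servo_tool", "body": {"steps": [{"x": 36, "y": -43, "z": 0, "rx": 0, "ry": 0, "rz": 0, "gripper": 85}, {"x": 36, "y": -43, "z": 0, "rx": 0, "ry": 0, "rz": 0, "gripper": 85}, {"x": 36, "y": -43, "z": 0, "rx": 0, "ry": 0, "rz": 0, "gripper": 85}, {"x": 36, "y": -43, "z": 0, "rx": 0, "ry": 0, "rz": 0, "gripper": 85}, {"x": 36, "y": -43, "z": 0, "rx": 0, "ry": 0, "rz": 0, "gripper": 85}, {"x": 36, "y": -43, "z": 0, "rx": 0, "ry": 0, "rz": 0, "gripper": 85}, {"x": 36, "y": -43, "z": 0, "rx": 0, "ry": 0, "rz": 0, "gripper": 85}, {"x": 36, "y": -43, "z": 0, "rx": 0, "ry": 0, "rz": 0, "gripper": 85}]}}

```text
clock: 1.23
tcp_pos: [0.4049, -0.1533, 0.2392]
eef_rot: [0.984, 0.179, 0.0, 0.0]
contact_force: [0.7, -0.2, -0.2]
finger_gap: 0.085
gripper_force: 0.0
```

Call:
{"method": "servo_tool", "body": {"steps": [{"x": 36, "y": -43, "z": 0, "rx": 0, "ry": 0, "rz": 0, "gripper": 85}, {"x": 36, "y": -43, "z": 0, "rx": 0, "ry": 0, "rz": 0, "gripper": 85}, {"x": 36, "y": -43, "z": 0, "rx": 0, "ry": 0, "rz": 0, "gripper": 85}, {"x": 36, "y": -43, "z": 0, "rx": 0, "ry": 0, "rz": 0, "gripper": 85}, {"x": 36, "y": -43, "z": 0, "rx": 0, "ry": 0, "rz": 0, "gripper": 85}, {"x": 36, "y": -43, "z": 0, "rx": 0, "ry": 0, "rz": 0, "gripper": 85}, {"x": 0, "y": 0, "z": 0, "rx": 0, "ry": 0, "rz": -4, "gripper": 85}, {"x": 0, "y": 0, "z": 0, "rx": 0, "ry": 0, "rz": 0, "gripper": 85}]}}

```text
clock: 2.22
tcp_pos: [0.5157, 0.163, 0.2388]
eef_rot: [0.977, 0.214, -0.0, 0.0]
contact_force: [0.8, -0.1, -0.6]
finger_gap: 0.0851
gripper_force: 0.0
```

```bash
python3 -c "
from h import *
go([.544,.2195,.107],down(25))"
```

```text
t 2.23 tool shift mm [ 49.5 -39.5 131.7] turn deg [-0.01  0.05 -0.29] F [ 0.84 -0.06 -0.64]
```

Call:
{"method": "servo_tool", "body": {"steps": [{"x": 25, "y": -20, "z": 0, "rx": 0, "ry": 0, "rz": 0, "gripper": 85}, {"x": 24.5, "y": -19.5, "z": 0, "rx": 0, "ry": 0, "rz": 0, "gripper": 85}, {"x": 0, "y": 0, "z": 35, "rx": 0, "ry": 0, "rz": 0, "gripper": 85}, {"x": 0, "y": 0, "z": 35, "rx": 0, "ry": 0, "rz": 0, "gripper": 85}, {"x": 0, "y": 0, "z": 35, "rx": 0, "ry": 0, "rz": 0, "gripper": 85}, {"x": 0, "y": 0, "z": 26, "rx": 0, "ry": 0, "rz": 0, "gripper": 85}, {"x": 0, "y": 0, "z": 0, "rx": 0, "ry": 0, "rz": 0, "gripper": 85}]}}

```text
clock: 3.1
tcp_pos: [0.5434, 0.2181, 0.1066]
eef_rot: [0.977, 0.212, -0.002, 0.0]
contact_force: [0.4, -0.6, -0.2]
finger_gap: 0.085
gripper_force: 0.0
```

Run:
```python
from h import *
go([.544,.2195,.107],down(25))
from cell import capture
o=[]
for n,(x0,y0,x1,y1) in(('top',(190,160,290,240)),('side',(210,200,310,280))):
    p,d=capture(n);o.append(cv2.resize(p[y0:y1,x0:x1,::-1],(400,320),interpolation=2))
cv2.imwrite('pics/g1.png',np.hstack(o))
```

```text
t 3.1 tool shift mm [ 1.1 -1.1 -0.4] turn deg [-0.02  0.18 -0.46] F [ 0.4  -0.59 -0.16]
```

View pics/g1.png

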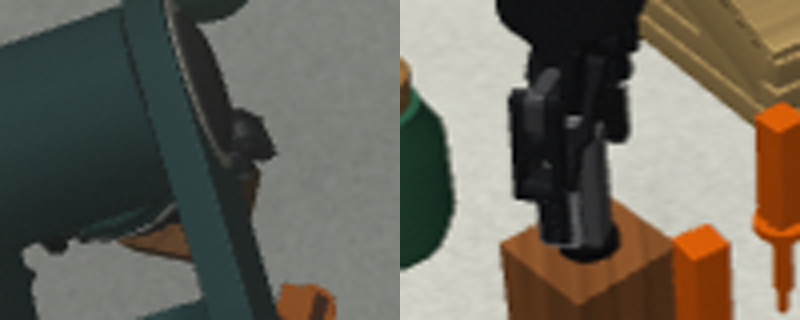

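The side crop shows the fingers straddling the handle at (590,190); the top view is blocked by the arm. Close and lift.

Call:
{"method": "servo_tool", "body": {"steps": [{"x": 0, "y": 0, "z": 0, "rx": 0, "ry": 0, "rz": 0, "gripper": 10}, {"x": 0, "y": 0, "z": 0, "rx": 0, "ry": 0, "rz": 0, "gripper": 10}, {"x": 0, "y": 0, "z": 0, "rx": 0, "ry": 0, "rz": 0, "gripper": 10}, {"x": 0, "y": 0, "z": 0, "rx": 0, "ry": 0, "rz": 0, "gripper": 10}, {"x": 0, "y": 0, "z": 0, "rx": 0, "ry": 0, "rz": 0, "gripper": 10}, {"x": 0, "y": 0, "z": 0, "rx": 0, "ry": 0, "rz": 0, "gripper": 10}, {"x": 0, "y": 0, "z": 0, "rx": 0, "ry": 0, "rz": 0, "gripper": 10}, {"x": 0, "y": 0, "z": 0, "rx": 0, "ry": 0, "rz": 0, "gripper": 10}]}}

```text
clock: 4.2
tcp_pos: [0.5444, 0.2191, 0.1086]
eef_rot: [0.977, 0.214, 0.0, -0.0]
contact_force: [-0.5, -1.2, 5.5]
finger_gap: 0.0214
gripper_force: 60.6
```

Call:
{"method": "servo_tool", "body": {"steps": [{"x": 0, "y": 0, "z": -15, "rx": 0, "ry": 0, "rz": 0, "gripper": 10}, {"x": 0, "y": 0, "z": -30, "rx": 0, "ry": 0, "rz": 0, "gripper": 10}, {"x": 0, "y": 0, "z": -35, "rx": 0, "ry": 0, "rz": 0, "gripper": 10}, {"x": 0, "y": 0, "z": -20, "rx": 0, "ry": 0, "rz": 0, "gripper": 10}, {"x": 0, "y": 0, "z": 0, "rx": 0, "ry": 0, "rz": 0, "gripper": 10}]}}

```text
clock: 4.82
tcp_pos: [0.5447, 0.2192, 0.2096]
eef_rot: [0.977, 0.214, 0.001, -0.0]
contact_force: [0.1, -0.6, -1.2]
finger_gap: 0.0217
gripper_force: 60.0
```

Run:
```python
from h import *
go([.432,.3905,.2066],down(25))
from cell import capture
p,d=capture('side');np.savez('pics/side2.npz',p=p,d=d);cv2.imwrite('pics/g2.png',cv2.resize(p[130:330,180:340,::-1],(480,600),interpolation=2))
```

```text
t 4.83 tool shift mm [ -30.9 -202.7    2.9] turn deg [ 0.01 -0.12 -0.33] F [ 0.13 -0.56 -1.17]
```

View pics/g2.png

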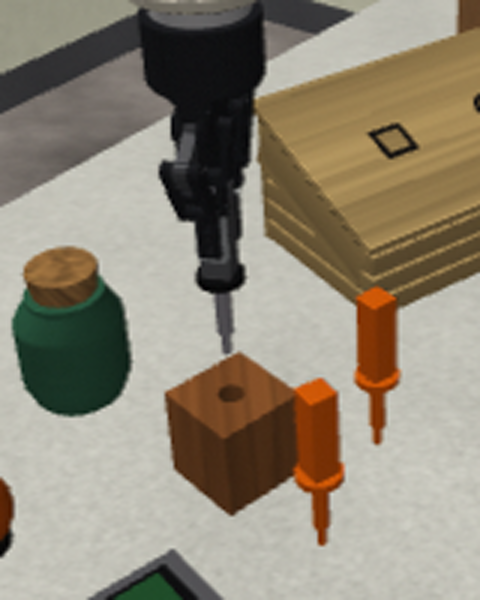

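Probe is held with its tip at side pixel (256,247), the hole below it empty. Next I measure how it sits in the gripper.

```bash
cat >> h.py <<'E'
def probe(f,box,zlo,zhi,n='side'):
    "axis line of visible sleeve/tip: pixel mid of each row -> ray; report vs. expected axis in the vertical plane"
    from cell import ctrl
    s=ctrl.sense();R0=Ro.from_quat(s['eef_rot']);D=np.load(f);x0,y0,x1,y1=box
    C=cloud(n,D['d'])[y0:y1,x0:x1];L=(C-s['tcp_pos'])@R0.as_matrix()
    m=(np.hypot(L[...,0],L[...,1])<.02)&(L[...,2]>zlo)&(L[...,2]<zhi)
    v,u=np.nonzero(m);print('n',len(u),'zmax tool',L[m][:,2].max())
    for r in np.unique(v):
        q=L[r][m[r]];print(r+y0,u[v==r].min()+x0,u[v==r].max()+x0,np.round(q.mean(0)*1000,1))
E
python3 - <<'E'
from h import *
probe('pics/side2.npz',(235,205,275,260),.02,.12)
s=__import__('cell').ctrl.sense();c,_=cam('side');T=np.array(c['camera_from_world']);R=Ro.from_quat(s['eef_rot']).as_matrix()
for z in(.033,.05,.078,.09,.0986):
    q=T@np.r_[R@[0,0,z]+s['tcp_pos'],1];print('expected axis px at tool z',z,np.round([c['cx']-q[0]/q[2]*c['fx'],c['cy']+q[1]/q[2]*c['fy']],1))
E
```

```text
n 206 zmax tool 0.09533711798186366
217 259 259 [-8.4  5.4 21.1]
218 259 260 [-8.3  8.6 25.7]
219 246 261 [-3.   4.7 26.2]
220 246 261 [-2.1 -1.8 24.5]
221 245 261 [ 0.9 -8.  23.1]
222 246 261 [-1.  -9.9 24.1]
223 246 261 [-0.8 -9.9 26.6]
224 246 260 [ -1.6 -13.1  26.8]
225 246 260 [ -0.8 -13.8  28.8]
226 247 258 [ -0.3 -16.2  29.8]
227 250 256 [ -0.8 -15.   33. ]
228 251 256 [ 1.7 -5.4 42.5]
229 252 256 [ 1.  -5.  45.3]
230 252 256 [ 0.8 -6.  47.1]
231 252 257 [ 0.3 -5.  50.3]
232 252 257 [ 0.8 -4.2 53.5]
233 252 257 [ 0.7 -4.8 55.6]
234 252 257 [ 0.7 -5.3 57.8]
235 252 257 [ 1.1 -5.  60.7]
236 252 257 [ 1.2 -5.  63.3]
237 252 257 [ 1.6 -4.5 66.4]
238 252 257 [ 2.  -4.  69.4]
239 252 257 [ 1.9 -4.9 71.3]
240 253 257 [ 0.7 -5.8 73.1]
241 253 256 [ 2.3 -4.7 76.8]
242 254 256 [ 1.8 -3.7 80.1]
243 254 256 [ 2.4 -2.5 83.7]
244 254 256 [ 2.4 -3.  86.1]
245 254 256 [ 2.4 -3.5 88.4]
246 254 257 [ 2.1 -1.9 92.2]
247 255 256 [ 2.1 -2.4 94.6]
expected axis px at tool z 0.033 [254.7 222.8]
expected axis px at tool z 0.05 [255.3 229.5]
expected axis px at tool z 0.078 [256.2 240.2]
expected axis px at tool z 0.09 [256.6 244.7]
expected axis px at tool z 0.0986 [256.9 247.9]
```

Tilt is negligible and the tip sits about 98 mm ahead of the TCP. Go over to the button.

Call:
{"method": "servo_tool", "body": {"steps": [{"x": -8, "y": -50, "z": 0, "rx": 0, "ry": 0, "rz": 0, "gripper": 10}, {"x": -8, "y": -51, "z": 0, "rx": 0, "ry": 0, "rz": 0, "gripper": 10}, {"x": -8, "y": -51, "z": 0, "rx": 0, "ry": 0, "rz": 0, "gripper": 10}, {"x": -7, "y": -51, "z": 0, "rx": 0, "ry": 0, "rz": 0, "gripper": 10}, {"x": 0, "y": 0, "z": 30, "rx": 0, "ry": 0, "rz": 0, "gripper": 10}, {"x": 0, "y": 0, "z": 25, "rx": 0, "ry": 0, "rz": 0, "gripper": 10}, {"x": 0, "y": 0, "z": 0, "rx": 0, "ry": 0, "rz": 0, "gripper": 10}]}}

```text
clock: 5.75
tcp_pos: [0.4302, 0.3898, 0.1499]
eef_rot: [0.977, 0.214, -0.002, 0.001]
contact_force: [-0.2, 0.8, -1.1]
finger_gap: 0.0215
gripper_force: 60.0
```

Run:
```python
from h import *
go([.432,.3907,.1535])
from cell import capture
p,d=capture('side');np.savez('pics/side3.npz',p=p,d=d)
q,e=capture('top');np.savez('pics/top3.npz',p=q,d=e)
cv2.imwrite('pics/g3.png',np.hstack([cv2.resize(p[290:390,200:285,::-1],(510,600),interpolation=2),cv2.resize(q[200:290,140:180,::-1],(266,600),interpolation=2)]))
s=__import__('cell').ctrl.sense();R=Ro.from_quat(s['eef_rot']).as_matrix()
for n in('side','top'):
  c,_=cam(n);T=np.array(c['camera_from_world'])
  for z in(.05,.078,.0986,.116):
    w=T@np.r_[R@[0,0,z]+s['tcp_pos'],1];print(n,z,np.round([c['cx']-w[0]/w[2]*c['fx'],c['cy']+w[1]/w[2]*c['fy']],1))
```

```text
t 5.75 tool shift mm [ 1.9 -0.  -3.6] turn deg [0. 0. 0.] F [-0.22  0.82 -1.13]
side 0.05 [241.7 324. ]
side 0.078 [243.1 334.9]
side 0.0986 [244.1 342.7]
side 0.116 [244.9 349.1]
top 0.05 [163.2 252.6]
top 0.078 [166.7 253. ]
top 0.0986 [169.2 253.2]
top 0.116 [171.2 253.4]
```

View pics/g3.png

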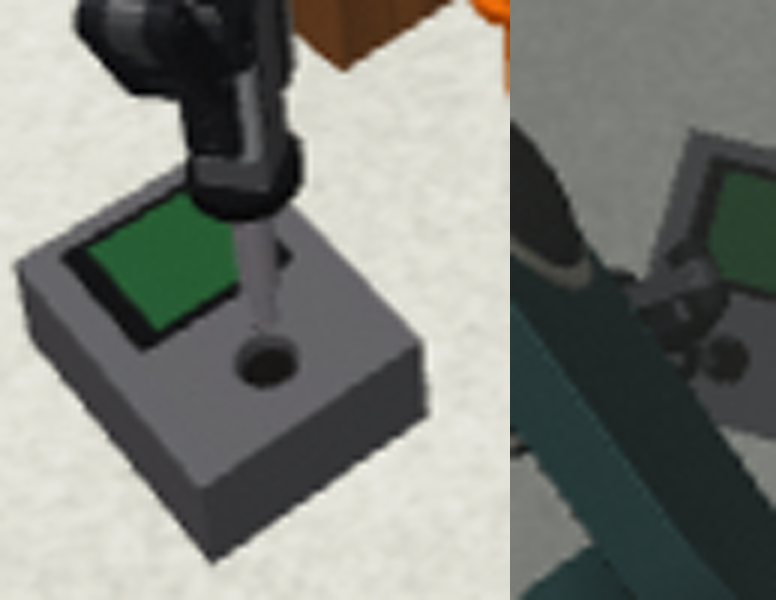

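Run:
```python
from h import *
np.set_printoptions(precision=1,suppress=True,linewidth=150)
D=np.load('pics/side3.npz');C=cloud('side',D['d'])*1000;g=cv2.cvtColor(D['p'],cv2.COLOR_RGB2GRAY)
print(g[338:360,236:254])
P=C[355:372,225:262].reshape(-1,3);print('reader top z',np.median(P[P[:,2]>25][:,2]))
_,W=cam('side');
for v,a,b in((328,238,248),(331,238,248),(335,238,248),(339,238,248),(342,240,247),(344,240,247)):
    print(v,C[v,a:b,2].astype(int), end=' ')
    q=C[v,a:b];q=q[q[:,2]>45];print(q.mean(0) if len(q) else '', len(q))
for c in((244.5,350),): # mouth onto plane z
    o,e=ray('side',c)
    for z in(.034,.036):print('mouth',(o+e*(z-o[2])/e[2])*1000)
```

```text
[[ 52  31  22  38  81  90  93  92  88  87  96 101 101 100 101 101 101 101]
 [ 23  19  25  64  98  96  92  93  86  82 100 101 101 101 101 100 101 101]
 [ 31  68 100 100 101  98  90  91  88  85 101 101 101 101 100 100 102 102]
 [ 80 100 101 102 102  99  94  92  90  84  94 100 101 100 101 101 101 102]
 [100 101 102 102 101 101  94  92  90  85  91 100 102 101 101 101 101 101]
 [102 102 102 102 102 102  99  92  89  87  93 101 101 100 100 100 100 102]
 [102 102 101 102 101  96  79  93  94  94 100 101 100 102 101 101 100 101]
 [102 102 101 102 101 101  95  79  87  92  95  99 101 101 101 101 101 101]
 [102 101 101 102  98  80  71  66  65  63  68  73  89 101 101 101 101 100]
 [101 102 102  97  77  59  55  57  59  59  60  58  64  87 101 100 101 101]
 [102 102  99  85  53  51  51  39  31  28  34  38  53  73 100 101 101 101]
 [102 102  95  67  50  46  29  23  23  23  24  24  35  70  96 101 100 101]
 [101 101  94  61  41  29  23  24  23  23  22  23  29  61 101 101 101 101]
 [102 101  93  58  36  22  23  24  23  22  22  23  28  59 101 101 101 101]
 [102 102  97  71  34  21  23  23  23  23  22  23 
[... 274 characters left out ...]
2 103 101 102 101 101 102 102 101 101 102 102 102]
 [101 101 102 102 101 102 101 102 101 101 102 102 101 102 102 102 102  97]
 [102 102 101 101 102 103 101 102 102 102 101 101 101 102 102 100  85  65]
 [102 102 102 101 102 102 102 101 102 102 102 101 102 101  97  74  56  54]]
reader top z 35.267724556694745
328 [ 38  98  98  99 101  98  99  95  34  36] [427.8 394.2  98.8] 7
331 [36 88 91 91 92 90 92 88 36 35] [428.6 394.3  90.8] 7
335 [37 37 79 79 81 82 82 80 76 37] [427.9 393.8  80.5] 7
339 [37 33 34 35 70 72 72 67 35 35] [427.4 394.3  70.9] 4
342 [36 35 59 60 61 58 35] [429.8 393.   60.1] 4
344 [36 36 36 55 54 54 36] [429.4 392.8  54.9] 3
mouth [432.6 390.5  34. ]
mouth [431.4 391.6  36. ]
```

Tip is aligned with the recess within about 1 mm (mouth at side pixel (244,350), tip end (244,345)). Descend.

Call:
{"method": "servo_tool", "body": {"steps": [{"x": 1, "y": -0.5, "z": 0, "rx": 0, "ry": 0, "rz": 0, "gripper": 10}, {"x": 0, "y": 0, "z": 8, "rx": 0, "ry": 0, "rz": 0, "gripper": 10}, {"x": 0, "y": 0, "z": 8, "rx": 0, "ry": 0, "rz": 0, "gripper": 10}, {"x": 0, "y": 0, "z": 0, "rx": 0, "ry": 0, "rz": 0, "gripper": 10}, {"x": 0, "y": 0, "z": 0, "rx": 0, "ry": 0, "rz": 0, "gripper": 10}]}}

```text
clock: 6.48
tcp_pos: [0.4321, 0.3915, 0.1374]
eef_rot: [0.977, 0.214, 0.0, -0.0]
contact_force: [1.1, 1.0, -1.8]
finger_gap: 0.0214
gripper_force: 60.0
```

Call:
{"method": "servo_tool", "body": {"steps": [{"x": 0, "y": 0, "z": 4, "rx": 0, "ry": 0, "rz": 0, "gripper": 10}, {"x": 0, "y": 0, "z": 4, "rx": 0, "ry": 0, "rz": 0, "gripper": 10}, {"x": 0, "y": 0, "z": 0, "rx": 0, "ry": 0, "rz": 0, "gripper": 10}, {"x": 0, "y": 0, "z": 0, "rx": 0, "ry": 0, "rz": 0, "gripper": 10}]}}

```text
clock: 6.98
tcp_pos: [0.4321, 0.3915, 0.1294]
eef_rot: [0.977, 0.214, 0.0, -0.0]
contact_force: [-0.3, -0.6, -0.8]
finger_gap: 0.0213
gripper_force: 60.0
```

Call:
{"method": "servo_tool", "body": {"steps": [{"x": 0, "y": 0, "z": 3, "rx": 0, "ry": 0, "rz": 0, "gripper": 10}, {"x": 0, "y": 0, "z": 1, "rx": 0, "ry": 0, "rz": 0, "gripper": 10}, {"x": 0, "y": 0, "z": 0, "rx": 0, "ry": 0, "rz": 0, "gripper": 10}, {"x": 0, "y": 0, "z": 0, "rx": 0, "ry": 0, "rz": 0, "gripper": 10}]}}

```text
clock: 7.48
tcp_pos: [0.4321, 0.3916, 0.1254]
eef_rot: [0.977, 0.214, 0.0, -0.0]
contact_force: [-0.6, 0.6, -0.1]
finger_gap: 0.0211
gripper_force: 60.0
```

Call:
{"method": "servo_tool", "body": {"steps": [{"x": 0, "y": 0, "z": 3, "rx": 0, "ry": 0, "rz": 0, "gripper": 10}, {"x": 0, "y": 0, "z": 2.5, "rx": 0, "ry": 0, "rz": 0, "gripper": 10}, {"x": 0, "y": 0, "z": 1.5, "rx": 0, "ry": 0, "rz": 0, "gripper": 10}, {"x": 0, "y": 0, "z": 1.5, "rx": 0, "ry": 0, "rz": 0, "gripper": 10}, {"x": 0, "y": 0, "z": 0, "rx": 0, "ry": 0, "rz": 0, "gripper": 10}, {"x": 0, "y": 0, "z": 0, "rx": 0, "ry": 0, "rz": 0, "gripper": 10}, {"x": 0, "y": 0, "z": 0, "rx": 0, "ry": 0, "rz": 0, "gripper": 10}, {"x": 0, "y": 0, "z": 0, "rx": 0, "ry": 0, "rz": 0, "gripper": 10}]}}

```text
clock: 8.48
tcp_pos: [0.4321, 0.3915, 0.1169]
eef_rot: [0.977, 0.214, 0.0, -0.0]
contact_force: [1.3, -0.2, 3.7]
finger_gap: 0.0216
gripper_force: 60.3
```

```bash
cat > f.py <<'E'
from cell import ctrl,capture
import numpy as np
F=[]
for i in range(6):
    s=ctrl.sense();F.append(np.r_[s['contact_force'],s['wrist_torque']]);capture('side')
print(np.round(np.mean(F,0),2),np.round(np.std(F,0),2),s['tcp_pos'],s['clock'])
E
python3 f.py
```

```text
[ 0.66 -0.08  3.3   0.04 -0.09 -0.01] [0.65 0.36 0.46 0.03 0.04 0.01] [0.43211203 0.39155595 0.11685145] 8.725
```

Button is down at about 4.4 N (model says 2.4 N is full travel), held for nearly a second. Hold briefly, then lift.

Call:
{"method": "servo_tool", "body": {"steps": [{"x": 0, "y": 0, "z": 0, "rx": 0, "ry": 0, "rz": 0, "gripper": 10}, {"x": 0, "y": 0, "z": 0, "rx": 0, "ry": 0, "rz": 0, "gripper": 10}, {"x": 0, "y": 0, "z": -10, "rx": 0, "ry": 0, "rz": 0, "gripper": 10}, {"x": 0, "y": 0, "z": -20, "rx": 0, "ry": 0, "rz": 0, "gripper": 10}, {"x": 0, "y": 0, "z": -40, "rx": 0, "ry": 0, "rz": 0, "gripper": 10}, {"x": 0, "y": 0, "z": -50, "rx": 0, "ry": 0, "rz": 0, "gripper": 10}, {"x": 0, "y": 0, "z": -40, "rx": 0, "ry": 0, "rz": 0, "gripper": 10}, {"x": 0, "y": 0, "z": -20, "rx": 0, "ry": 0, "rz": 0, "gripper": 10}]}}

```text
clock: 9.78
tcp_pos: [0.4322, 0.3916, 0.3001]
eef_rot: [0.977, 0.214, 0.001, -0.001]
contact_force: [-0.7, -0.5, -1.1]
finger_gap: 0.0215
gripper_force: 60.0
```

```bash
cat >> h.py <<'E'
N=np.array([-.3245,.1052,.94]);N/=np.linalg.norm(N);SPOT=np.array([.5883,-.2190,.115])
def final(off,L=.0985,spot=SPOT):
    from cell import ctrl
    s=ctrl.sense();R0=Ro.from_quat(s['eef_rot']);z=R0.as_matrix()[:,2];a=np.cross(z,-N);w=np.linalg.norm(a)
    R=Ro.from_rotvec(a/max(w,1e-9)*np.arctan2(w,z@-N))*R0;go(spot+N*(L+off),R,s)
E
python3 -c "
from h import *
final(.04);go([.5357,-.2019,.297])"
```

```text
t 9.78 tool shift mm [-148.   588.1   54. ] turn deg [-13.55  14.51   0.  ] F [-0.7  -0.49 -1.11]
t 9.78 tool shift mm [-153.7  582.5    2.2] turn deg [0. 0. 0.] F [-0.7  -0.49 -1.11]
```

Call:
{"method": "servo_tool", "body": {"steps": [{"x": -6, "y": 24, "z": 0, "rx": 0, "ry": 0, "rz": 0, "gripper": 10}, {"x": -13, "y": 51, "z": 0, "rx": 0, "ry": 0, "rz": 0, "gripper": 10}, {"x": -13, "y": 51, "z": 0, "rx": 0, "ry": 0, "rz": 0, "gripper": 10}, {"x": -13, "y": 51, "z": 0, "rx": 0, "ry": 0, "rz": 0, "gripper": 10}, {"x": -13, "y": 51, "z": 0, "rx": 0, "ry": 0, "rz": 0, "gripper": 10}, {"x": -13, "y": 51, "z": 0, "rx": 0, "ry": 0, "rz": 0, "gripper": 10}, {"x": -13, "y": 51, "z": 0, "rx": 0, "ry": 0, "rz": 0, "gripper": 10}, {"x": -13, "y": 51, "z": 0, "rx": 0, "ry": 0, "rz": 0, "gripper": 10}]}}

```text
clock: 10.78
tcp_pos: [0.5027, 0.0031, 0.2965]
eef_rot: [0.977, 0.214, -0.0, -0.0]
contact_force: [0.9, -0.0, -0.5]
finger_gap: 0.0213
gripper_force: 60.1
```

Call:
{"method": "servo_tool", "body": {"steps": [{"x": -13, "y": 51, "z": 0, "rx": 0, "ry": 0, "rz": 0, "gripper": 10}, {"x": -13, "y": 51, "z": 0, "rx": 0, "ry": 0, "rz": 0, "gripper": 10}, {"x": -13, "y": 51, "z": 0, "rx": 0, "ry": 0, "rz": 0, "gripper": 10}, {"x": -12, "y": 48, "z": 0, "rx": 0, "ry": 0, "rz": 0, "gripper": 10}, {"x": 0, "y": 0, "z": 0, "rx": -6.8, "ry": 7.2, "rz": 0, "gripper": 10}, {"x": 0, "y": 0, "z": 0, "rx": -6.8, "ry": 7.3, "rz": 0, "gripper": 10}, {"x": 0, "y": 0, "z": 0, "rx": 0, "ry": 0, "rz": 0, "gripper": 10}]}}

```text
clock: 11.65
tcp_pos: [0.539, -0.1987, 0.2964]
eef_rot: [0.962, 0.21, 0.148, 0.088]
contact_force: [-0.3, 0.5, -1.3]
finger_gap: 0.0209
gripper_force: 60.1
```

```bash
python3 -c "
from h import *
final(.04)"
```

```text
t 11.65 tool shift mm [-11.4  -5.1  50.1] turn deg [0.08 0.18 0.  ] F [-0.31  0.45 -1.33]
```

Call:
{"method": "servo_tool", "body": {"steps": [{"x": -11.4, "y": -5, "z": 20, "rx": 0, "ry": 0.2, "rz": 0, "gripper": 10}, {"x": 0, "y": 0, "z": 20, "rx": 0, "ry": 0, "rz": 0, "gripper": 10}, {"x": 0, "y": 0, "z": 20, "rx": 0, "ry": 0, "rz": 0, "gripper": 10}, {"x": 0, "y": 0, "z": 0, "rx": 0, "ry": 0, "rz": 0, "gripper": 10}, {"x": 0, "y": 0, "z": 0, "rx": 0, "ry": 0, "rz": 0, "gripper": 10}]}}

```text
clock: 12.28
tcp_pos: [0.5486, -0.206, 0.2368]
eef_rot: [0.962, 0.211, 0.15, 0.088]
contact_force: [0.6, -0.2, -1.4]
finger_gap: 0.0214
gripper_force: 60.1
```

Run:
```python
from h import *
np.set_printoptions(precision=1,suppress=True,linewidth=150)
final(.0)
from cell import capture,ctrl
p,d=capture('side');np.savez('pics/side4.npz',p=p,d=d)
q,e=capture('top');np.savez('pics/top4.npz',p=q,d=e)
cv2.imwrite('pics/g4.png',np.hstack([cv2.resize(p[90:200,290:380,::-1],(490,600),interpolation=2),cv2.resize(q[150:250,360:410,::-1],(300,600),interpolation=2)]))
s=ctrl.sense();R=Ro.from_quat(s['eef_rot']).as_matrix()
for n in('side','top'):
  c,_=cam(n);T=np.array(c['camera_from_world'])
  for z in(.033,.05,.078,.0986,.126):
    w=T@np.r_[R@[0,0,z]+s['tcp_pos'],1];print(n,z,np.round([c['cx']-w[0]/w[2]*c['fx'],c['cy']+w[1]/w[2]*c['fy']],1))
```

```text
t 12.28 tool shift mm [-1.8 -1.5 30.2] turn deg [ 0.1 -0.   0. ] F [ 0.6 -0.1 -1.4]
side 0.033 [352.3 138.9]
side 0.05 [350.6 143.6]
side 0.078 [347.9 151. ]
side 0.0986 [346.  156.3]
side 0.126 [343.5 163.2]
top 0.033 [410.1 196.9]
top 0.05 [409.7 195.5]
top 0.078 [409.2 193.2]
top 0.0986 [408.8 191.7]
top 0.126 [408.4 189.6]
```

View pics/g4.png

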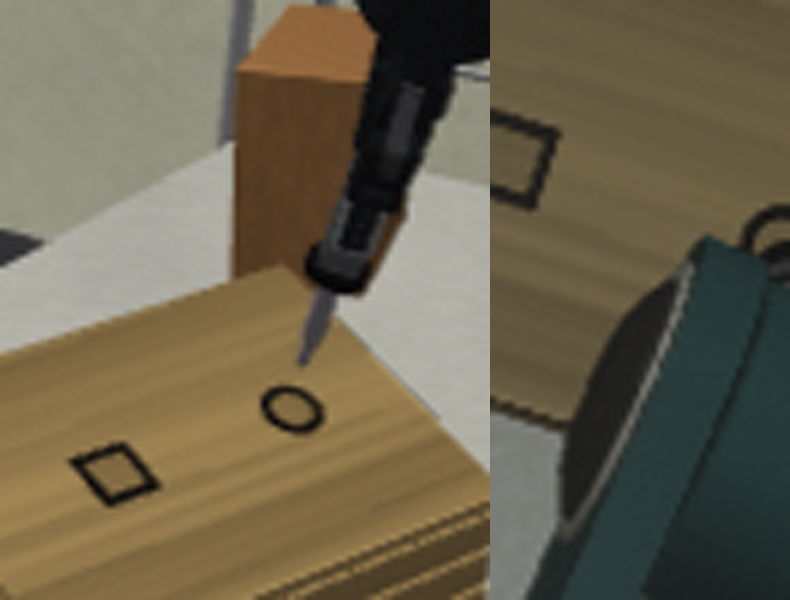

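The side crop shows the tip at (345.3,156.4) along the lid normal, pointing at the ring centre (343.6,165.0); the square is elsewhere at (309,177). Approach along the axis with a small centring shift.

Call:
{"method": "servo_tool", "body": {"steps": [{"x": -1.8, "y": -1.5, "z": 5, "rx": 0, "ry": 0, "rz": 0, "gripper": 10}, {"x": 0, "y": 0, "z": 10, "rx": 0, "ry": 0, "rz": 0, "gripper": 10}, {"x": 0, "y": 0, "z": 7, "rx": 0, "ry": 0, "rz": 0, "gripper": 10}, {"x": 0, "y": 0, "z": 3, "rx": 0, "ry": 0, "rz": 0, "gripper": 10}, {"x": 0, "y": 0, "z": 0, "rx": 0, "ry": 0, "rz": 0, "gripper": 10}, {"x": 0, "y": 0, "z": 0, "rx": 0, "ry": 0, "rz": 0, "gripper": 10}]}}

```text
clock: 13.12
tcp_pos: [0.5543, -0.2081, 0.2124]
eef_rot: [0.962, 0.211, 0.15, 0.088]
contact_force: [-0.2, 0.4, -0.8]
finger_gap: 0.0211
gripper_force: 60.1
```

```bash
python3 f.py
python3 - <<'E'
from h import *
final(.0)
from cell import capture
p,d=capture('side');cv2.imwrite('pics/g5.png',cv2.resize(p[120:180,310:370,::-1],(600,600),interpolation=2))
E
```

```text
[ 0.09 -0.01 -0.9   0.09  0.23 -0.01] [0.32 0.51 0.51 0.05 0.02 0.03] [ 0.55426359 -0.20807912  0.21235228] 13.375
t 13.43 tool shift mm [0.4 0.2 5.1] turn deg [ 0.1  -0.04 -0.  ] F [-0.37  0.05 -1.27]
```

View pics/g5.png

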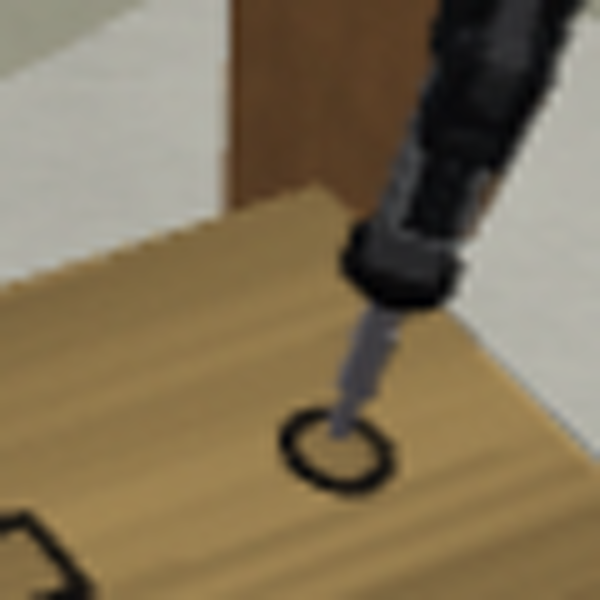

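Tip at (336,437) in the crop, ring centre (338,451), about 5 mm still to go: it is on course for the centre. Press.

Call:
{"method": "servo_tool", "body": {"steps": [{"x": 0, "y": 0, "z": 3, "rx": 0, "ry": 0, "rz": 0, "gripper": 10}, {"x": 0, "y": 0, "z": 2, "rx": 0, "ry": 0, "rz": 0, "gripper": 10}, {"x": 0, "y": 0, "z": 2, "rx": 0, "ry": 0, "rz": 0, "gripper": 10}, {"x": 0, "y": 0, "z": 1, "rx": 0, "ry": 0, "rz": 0, "gripper": 10}, {"x": 0, "y": 0, "z": 0, "rx": 0, "ry": 0, "rz": 0, "gripper": 10}, {"x": 0, "y": 0, "z": 0, "rx": 0, "ry": 0, "rz": 0, "gripper": 10}]}}

```text
clock: 14.22
tcp_pos: [0.5569, -0.2089, 0.2047]
eef_rot: [0.962, 0.211, 0.15, 0.088]
contact_force: [-1.7, 0.3, -0.4]
finger_gap: 0.0215
gripper_force: 60.2
```

```bash
sed -i 's/range(6)/range(16)/; s/^print/print(np.mean(F,0)[:3]@[-.325,.105,.94]);print/' f.py; python3 f.py; python3 -c "
from h import *
final(.0)"
```

```text
0.1796502526829722
[-1.02  0.5  -0.22  0.13  0.33  0.01] [0.46 0.56 0.46 0.03 0.03 0.03] [ 0.55687016 -0.20891093  0.20465036] 14.975
t 15.03 tool shift mm [ 0.4  0.2 -3. ] turn deg [ 0.09 -0.03  0.  ] F [-1.41 -0.05 -0.05]
```

Call:
{"method": "servo_tool", "body": {"steps": [{"x": 0, "y": 0, "z": 1.5, "rx": 0, "ry": 0, "rz": 0, "gripper": 10}, {"x": 0, "y": 0, "z": 1.5, "rx": 0, "ry": 0, "rz": 0, "gripper": 10}, {"x": 0, "y": 0, "z": 0, "rx": 0, "ry": 0, "rz": 0, "gripper": 10}, {"x": 0, "y": 0, "z": 0, "rx": 0, "ry": 0, "rz": 0, "gripper": 10}, {"x": 0, "y": 0, "z": 0, "rx": 0, "ry": 0, "rz": 0, "gripper": 10}]}}

```text
clock: 15.65
tcp_pos: [0.5578, -0.2092, 0.2019]
eef_rot: [0.962, 0.211, 0.15, 0.088]
contact_force: [-1.7, -0.2, 1.1]
finger_gap: 0.0212
gripper_force: 60.4
```

```bash
sed -i 's/range(16)/range(30)/' f.py; python3 f.py
python3 - <<'E'
from h import *
final(.0)
from cell import capture
p,d=capture('side');cv2.imwrite('pics/g6.png',cv2.resize(p[120:180,310:370,::-1],(600,600),interpolation=2))
E
```

```text
2.237153657347235
[-1.59  0.59  1.76  0.11  0.33  0.01] [0.47 0.45 0.46 0.02 0.03 0.03] [ 0.55782389 -0.20925698  0.20178612] 17.1
t 17.15 tool shift mm [ 0.4  0.2 -6. ] turn deg [ 0.09 -0.03 -0.  ] F [-1.49  0.17  0.91]
```

View pics/g6.png

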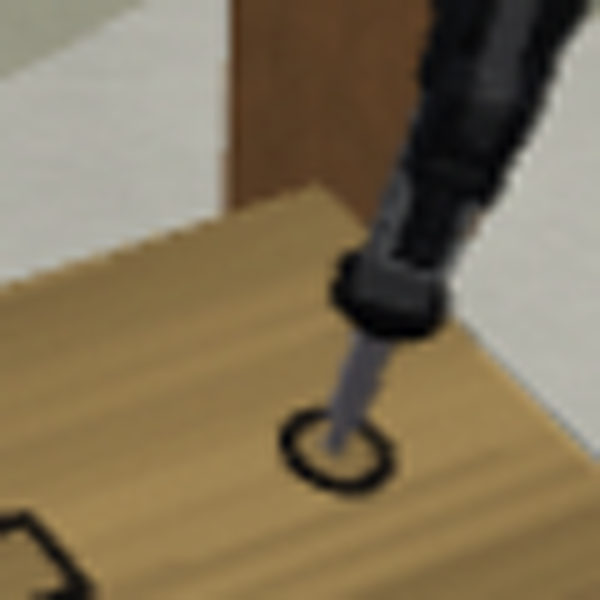

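The tip stands at crop (336,448) inside the ring (centre (338,451)), pressed with about 3.1 N, which is 5 mm in. The collar is clear of the lid. Hand in.

```bash
python3 -c "
from cell import ticket
print(ticket.finish_job())"
```

```text
the job is handed in; nothing more can be done
None
```

The job is handed in at about 17 s: I zeroed the reader with the probe tip at about 4.4 N, held for about a second. The probe is now held square to the lid inside the ring, tip about 5 mm in (about 3.1 N); the verdict was not shown.

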